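Pack four spare parts into their fitted cartons

ROBOT

A 6-joint arm with a two-finger parallel gripper is mounted at the origin on the work surface. World frame = base frame: x ahead of the robot, y to its left, z up, the work surface at z = 0. Lengths are in mm, angles in rad, forces in N, time in s.
With the tool pointing down it reaches from about 350 to 875 mm from the base axis. Payload 4.2 kg.
Tool frame: the origin (TCP) lies midway between the tips of the shut fingers; the grasp point (between the pads) lies 19 mm behind it; z points along the fingers, y is the direction in which the jaws open and shut (so a half turn about z gives the same grasp; the last joint's range is limited). The gripper opens to 85 mm and grips with 20 to 120 N. Pads are 22 mm wide; open, the fingers measure 114 mm over their backs; the gripper's body (76 mm by 85 mm) begins 54 mm behind the grasp point. The pads swing forward as they close: fully open they stand 13 mm farther back than shut.
Start: joints at [1.509, 0.385, 0.008, 0, -1.194, -0.259], TCP at [197.046, 593.104, 231.312] pointing down, gripper open.
Joint ranges: [-3.14, 3.14], [-1.21, 2.06], [-1.07, 1.41], [-3.16, 2.05], [-2.99, -0.16], [-3.1, 3.1]. Speed limits (rad/s): [2.79, 2.79, 3.14, 3.14, 3.14, 3.14].

INTERFACE

Orientations are given as a unit quaternion [x, y, z, w].
In Python, from bench import arm, eyes, nets gives the robot as it stands.
- The arm moves only by the tool jog_arm, never from a script. Its argument "rows" is a list of rows, each a list of 3 entries, a list of its own where there are three numbers: the shift along the tool's x, y, z in cm, then the turn, a rotation vector about the tool's x, y, z in degrees, then the finger opening in cm, from 0 to 8.54. In form: [[[x, y, z], [ax, ay, az], jaw], ...]. A call has 1 to 10 rows; each row shifts and turns the commanded pose from where the row before left it, along the tool's axes as they then stand; what a row does not reach is not made up. A row lasts 1/8 s, in which the tool goes at most 62.5 mm and 10.7 degrees, less where a joint would pass 70% of its speed; a pose out of reach is approached as far as the arm can. A call with a gripper value outside its range is refused whole. The fingers move at their own pace and stop on an object; the grip force is fixed at half the most. Time passes only in rows, so rows that do not move let the fingers close. It gives the time, the measured TCP pose, the force and the opening at its end, in the units of the state.
- arm.read_state(): the state, without advancing time (a new reading comes with each control period).
- eyes.get_image(name): name is "scene" or "side" or "wrist"; returns the picture (480x640x3 uint8, red, green, blue); there is no depth.
- eyes.camera_model(name): a dict with "K" (3x3 intrinsics, pixels), "k1" (the pictures are not rectified: a ray, as slopes to the right and down, at radius r is drawn at 1 + k1 r^2 times it, then the intrinsics apply), "rvec" (rotation vector, rad) and "tvec" (3), from world to camera coordinates, as OpenCV has them. Camera axes: x right, y down, z forward; pixel columns grow to the right and rows downward; lengths in mm; the calibration is good to about 2 mm. A picture is of the moment at which its call begins: read the wrist's pose just before it. camera_model takes no time and is no camera call; for the wrist camera it gives the pose at the moment of the call.
- arm.job_done(): hands the job in, once; it reports no verdict.
Trained networks look in the newest picture that a camera, given by its name, has taken for a name from the list of things; names that differ only in an ending like _2 or _b are one class to them, and where a whole thing is asked for, a point or a joint stands for the part that bears it (a point fixed in the world has none). Each returns a list of dicts, best first, with "conf" (0 to 1); they miss things now and then, are a little off and sometimes report something else, mostly with a low value. They report only what shows in the picture. A call takes as long as a camera call. They do not tell look-alikes from the thing itself.
- nets.boxes_of(camera, name): "position" ([column, row] as shares, 0 to 1, of the picture: columns of its width, rows of its height, amid what is visible of it).
The state is a dict: "clock": time; "joints": joint angles; "joint_vel": joint speeds; "joint_efforts": joint torques, N m; "position": TCP position; "ee_rot": TCP orientation; "contact_force": force on the tool from outside, world axes, zero at the start; "wrist_torque": the same for the moment, N m; "gripper_width": finger opening in mm.
Only numpy, scipy, OpenCV 4.12 (cv2) and the standard library are available. Lean on these libraries where they do the work, as an engineer would, in place of code of your own. Each camera call takes 0.05 s, during which the arm holds its last target.

TASK

Pack the customer's order: put the oil filter, the bearing, the brake pad and the joint cross each into the open carton whose foam pocket has its shape and size, sitting flat on the bottom of the pocket, the same side up as it lies now. Any order will do; leave the grease tin and the small closed box where they are.

Things in the scene. Friction and masses are not known exactly. Their poses are not given: they have to be found in the camera images.
- oil_filter: Spin-on oil filter: a plain white upright can, 66 mm diameter, 78 mm high, straight-sided from 3 to 64 mm up and domed above that; about 0.4 kg. Loose. Origin: centre of its underside, z up its axis.
- bearing: Bearing: a thick plain steel ring lying flat, 46 mm outer diameter, 22 mm bore, 30 mm high; about 0.25 kg. Loose. Origin: centre of its underside, z up its axis.
- brake_pad: Brake pad lying flat: steel back plate 90 x 46 x 6 mm underneath, dark friction block 76 x 42 mm on top of it with a shallow groove across its middle, 24 mm thick in all; about 0.4 kg. Loose. Origin: centre of its underside; x along its 90 mm length, y across, z up through the friction block.
- joint_cross: Universal-joint cross lying flat: four equal arms in a plus, 66 mm from end face to opposite end face, the bright end cups 26 mm diameter with flat end faces, dark hub; 26 mm high; about 0.3 kg. Loose. Origin: centre of its underside; x and y along the arms, z up.
- filter_carton: Shallow open carton, 110 x 110 mm, with a light grey foam insert that has the large round pocket, 82 mm diameter. The carton is fixed to the counter, its rim and foam are 12 mm above the counter and the dark pocket floor 4 mm above it (pocket 8 mm deep). Origin: centre of the underside, on the pocket's centre line; z up. Yaw varies by about 20 degrees.
- bearing_carton: Shallow open carton, 90 x 90 mm, with a light grey foam insert that has the small round pocket, 62 mm diameter. The carton is fixed to the counter, its rim and foam are 12 mm above the counter and the dark pocket floor 4 mm above it (pocket 8 mm deep). Origin: centre of the underside, on the pocket's centre line; z up. Yaw varies by about 20 degrees.
- pad_carton: Shallow open carton, 130 x 86 mm, with a light grey foam insert that has the oblong pocket, 106 mm along the carton's x by 62 mm along its y. The carton is fixed to the counter, its rim and foam are 12 mm above the counter and the dark pocket floor 4 mm above it (pocket 8 mm deep). Origin: centre of the underside, on the pocket's centre line; z up. Yaw varies by about 20 degrees.
- cross_carton: Shallow open carton, 108 x 108 mm, with a light grey foam insert that has the plus-shaped pocket: two crossing slots, 82 mm long and 42 mm wide, along the carton's x and y. The carton is fixed to the counter, its rim and foam are 12 mm above the counter and the dark pocket floor 4 mm above it (pocket 8 mm deep). Origin: centre of the underside, on the pocket's centre line; z up. Yaw varies by about 20 degrees.
- grease_tin: Bystander: closed round grease tin, aluminium with a dark lid, 49 mm diameter, 24 mm high, standing loose among the parts and cartons. To be left where it is. Origin: centre of its underside.
- bulb_box: Bystander: small plain closed cardboard box, 36 x 36 x 34 mm, standing loose among the parts and cartons. To be left where it is. Origin: centre of its underside.
There are look-alikes about, which are no part of the job. Leave any turquoise look-alike of the oil_filter alone.

How it is judged (in metres and radians):
At the end, for the whole second after the job is handed in: Each part is in its own carton: centre within 14 mm of the pocket's centre from above, underside 1 to 7.5 mm above the carton's underside (pocket floor at 4 mm), original side up and level within 0.12 rad, released, at rest (under 0.02 m/s and 0.2 rad/s) (horizontal distance between oil_filter and filter_carton below 0.014 m and z of oil_filter in the frame of filter_carton between 0.001 and 0.0075 m and angle between each of oil_filter, bearing, brake_pad, joint_cross's own z axis and vertical below 0.12 rad and linear speed of each of oil_filter, bearing, brake_pad, joint_cross below 0.02 m/s and angular speed of each of oil_filter, bearing, brake_pad, joint_cross below 0.2 rad/s and contact force between each of oil_filter, bearing, brake_pad, joint_cross and the fingers below 0.1 N and horizontal distance between bearing and bearing_carton below 0.014 m and z of bearing in the frame of bearing_carton between 0.001 and 0.0075 m and horizontal distance between brake_pad and pad_carton below 0.014 m and z of brake_pad in the frame of pad_carton between 0.001 and 0.0075 m and horizontal distance between joint_cross and cross_carton below 0.014 m and z of joint_cross in the frame of cross_carton between 0.001 and 0.0075 m); the robot touches nothing.
It fails at once if the grease tin was moved by more than 30 mm (distance of grease_tin from where it was at the start of the episode above 0.03 m).
It fails at once if the small box was moved by more than 30 mm (distance of bulb_box from where it was at the start of the episode above 0.03 m).
It also fails if it takes over 120 s, if anything falls off the work surface, if the arm or the gripper's body presses on something with over 40 N, if the wrist force passes 120 N, or if a joint passes its speed limit or range.

## Working session

There is one attempt and no reset: what is moved stays moved. The work goes in short steps, Python scripts to look and compute and a tool call to move; the robot and the scene stay as the last step left them, time stands still between calls to the robot, and variables do not carry over. Pictures are saved under pics/ and viewed, and the job is handed in when it is done.

Besides the shell and the picture viewer there is one more tool, called after "Call:" as name([rows], argument=value, ...), one row to a line, values as JSON. jog_arm: Moves the arm, as the interface text tells. Its arguments: {"type":"object","properties":{"rows":{"type":"array","items":{"type":"array"}}},"required":["rows"]}

```bash
ls; mkdir -p pics
python3 - <<'E'
from bench import arm,eyes,nets
import cv2
print(arm.read_state())
for n in ["scene","side","wrist"]:
    im=eyes.get_image(n); cv2.imwrite(f"pics/{n}0.png",im[:,:,::-1])
    print(n,eyes.camera_model(n))
    for t in ["oil_filter","bearing","brake_pad","joint_cross","filter_carton","bearing_carton","pad_carton","cross_carton","grease_tin","bulb_box"]:
        print(t,[(round(d["conf"],2),round(d["position"][0]*640),round(d["position"][1]*480)) for d in nets.boxes_of(n,t)])
E
```

```text
pics
{'clock': 0.0, 'joints': array([ 1.50860107e+00,  3.85554495e-01,  6.61635269e-03, -5.04795803e-04,
       -1.19398616e+00, -2.58603078e-01]), 'joint_vel': array([ 0.00085566,  0.00045834, -0.00096465,  0.00178419,  0.00064472,
       -0.00017798]), 'joint_efforts': array([ 6.44221673e-04, -3.92290056e+01,  1.88405228e+01,  4.18619648e+00,
       -4.59777730e-03, -5.55921517e-06]), 'position': array([196.87194063, 592.56607556, 230.21825455]), 'ee_rot': array([ 9.87148147e-01, -1.59804093e-01, -1.29141216e-04,  1.08186306e-03]), 'contact_force': array([ 0.16879396, -0.04629124,  0.02334957]), 'wrist_torque': array([0.0309917 , 0.0358433 , 0.03292286]), 'gripper_width': 85.44158371121657}
scene {'K': array([[498.10333892,   0.        , 314.60480375],
       [  0.        , 498.10333892, 234.6494011 ],
       [  0.        ,   0.        ,   1.        ]]), 'k1': 0.04676537947431394, 'rvec': array([ 2.25257023,  1.44393095, -0.37384542]), 'tvec': array([-206.1071119 , -346.46915196, 1178.78519547])}
oil_filter [(0.73, 160, 244), (0.73, 210, 302), (0.61, 137, 199), (0.5, 261, 262)]
bea
[... 748 characters left out ...]
oss [(0.82, 405, 250), (0.55, 345, 271)]
filter_carton [(0.77, 273, 172)]
bearing_carton [(0.96, 344, 274)]
pad_carton [(0.61, 448, 332)]
cross_carton [(0.78, 351, 199), (0.18, 294, 233)]
grease_tin [(0.57, 295, 199)]
bulb_box [(0.75, 389, 294)]
wrist {'K': array([[350.8398598 ,   0.        , 318.09873622],
       [  0.        , 350.8398598 , 239.41373202],
       [  0.        ,   0.        ,   1.        ]]), 'k1': -0.021201878202288315, 'rvec': array([-1.725567  ,  2.39098771,  0.35273857]), 'tvec': array([625.39974294, -37.24398126, 380.50857407])}
oil_filter []
bearing []
brake_pad []
joint_cross []
filter_carton []
bearing_carton []
pad_carton []
cross_carton []
grease_tin []
bulb_box []
```

View pics/scene0.png

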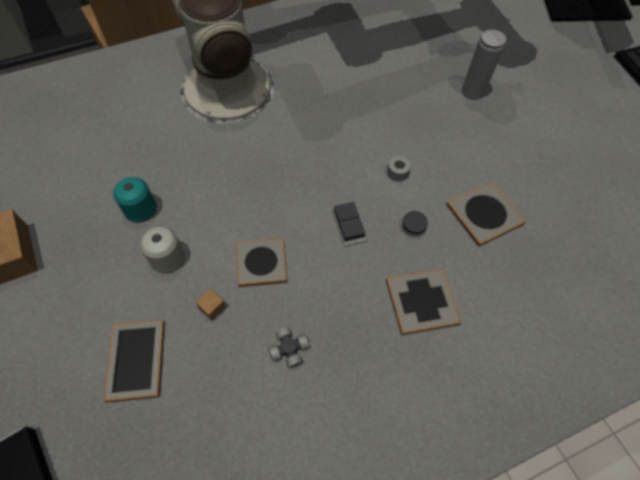

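View pics/side0.png

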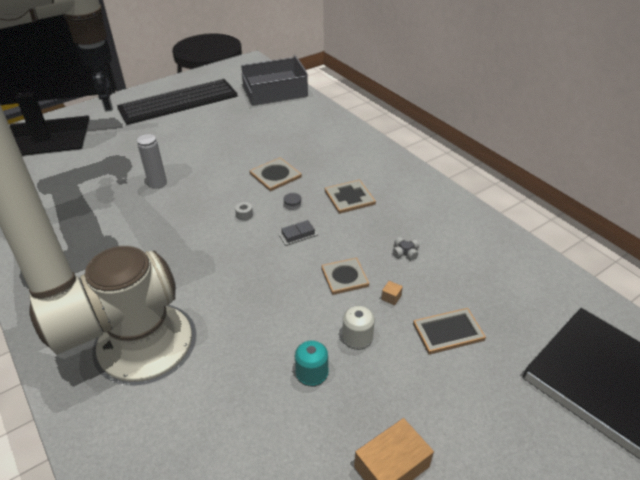

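View pics/wrist0.png

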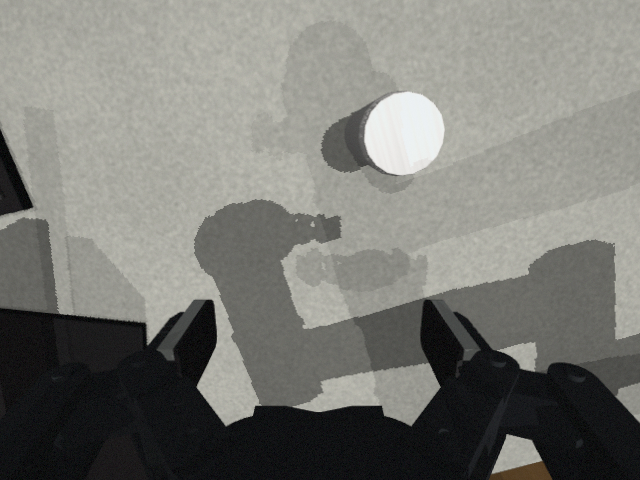

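Candidates for the oil filter: turquoise can (135,200) (look-alike), white can (162,250), grey tall bottle (485,65). By the description I choose the white can at (162,250). The other parts are unique: bearing (399,168), pad (349,222), cross (289,347), tin (415,223), box (210,302).

```bash
cat > h.py <<'E'
import numpy as np, cv2
from scipy.optimize import least_squares
def undist(cm,px):
    px=np.atleast_2d(np.asarray(px,float)); K=cm["K"]
    d=np.c_[(px[:,0]-K[0,2])/K[0,0],(px[:,1]-K[1,2])/K[1,1]]
    u=d.copy()
    for _ in range(20): u=d/(1+cm["k1"]*(u**2).sum(1,keepdims=True))
    return u
def toworld(cm,px,z):
    u=undist(cm,px); R=cv2.Rodrigues(cm["rvec"])[0]; t=np.ravel(cm["tvec"])
    c=-R.T@t; d=np.c_[u,np.ones(len(u))]@R
    s=(z-c[2])/d[:,2]
    return c+d*s[:,None]
def proj(cm,P):
    P=np.atleast_2d(np.asarray(P,float))
    return cv2.projectPoints(P,cm["rvec"],cm["tvec"],cm["K"],np.array([cm["k1"],0,0,0]))[0].reshape(-1,2)
E
python3 - <<'E'
from h import *
from bench import eyes
S=eyes.camera_model("scene");D=eyes.camera_model("side")
q={"filt":((162,250),(358,327),39),"turq":((135,199),(311,363),39),"bear":((399,168),(243,210),15),"pad":((349,222),(298,231),12),"cross":((289,347),(405,248),13),"tin":((415,223),(292,201),12),"box":((210,303),(391,293),17),"fc":((486,211),(275,172),8),"bc":((261,261),(345,275),8),"pc":((135,360),(449,330),8),"cc":((424,300),(350,195),8)}
for k,(a,b,z) in q.items(): print(k,toworld(S,a,z)[0].round(),toworld(D,b,z)[0].round())
a=cv2.imread("pics/scene0.png");b=cv2.imread("pics/side0.png")
cv2.imwrite("pics/crop1.png",cv2.resize(a[150:400,90:350],None,fx=3,fy=2.4,interpolation=2))
cv2.imwrite("pics/crop2.png",cv2.resize(a[140:340,320:530],None,fx=3,fy=3,interpolation=2))
E
```

```text
filt [ 381. -258.   39.] [ 376. -260.   39.]
turq [ 250. -274.   39.] [ 245. -277.   39.]
bear [383. 245.  15.] [384. 249.  15.]
pad [456.  91.  12.] [458.  94.  12.]
cross [ 638. -116.   13.] [ 637. -115.   13.]
tin [512. 208.  12.] [513. 207.  12.]
box [ 507. -213.   17.] [ 508. -212.   17.]
fc [545. 353.   8.] [550. 356.   8.]
bc [462. -98.   8.] [463. -99.   8.]
pc [ 547. -360.    8.] [ 546. -362.    8.]
cc [659. 142.   8.] [660. 140.   8.]
```

View pics/crop1.png

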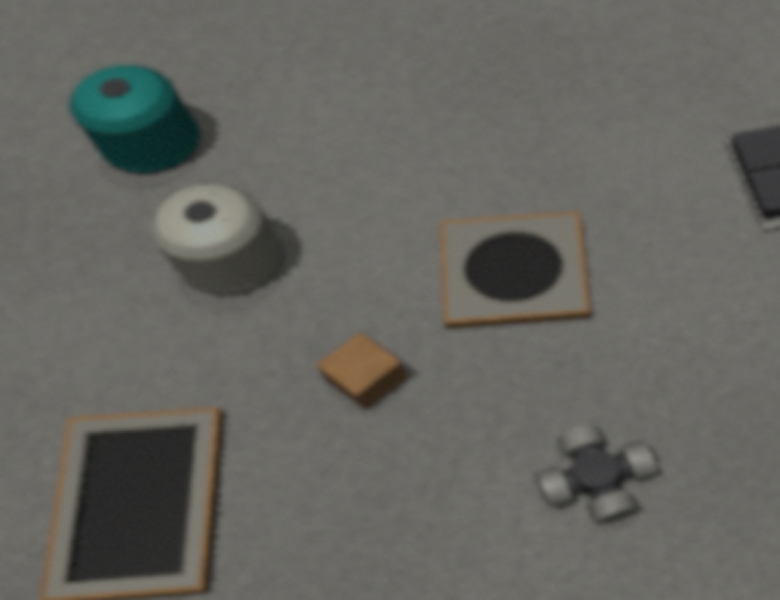

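View pics/crop2.png

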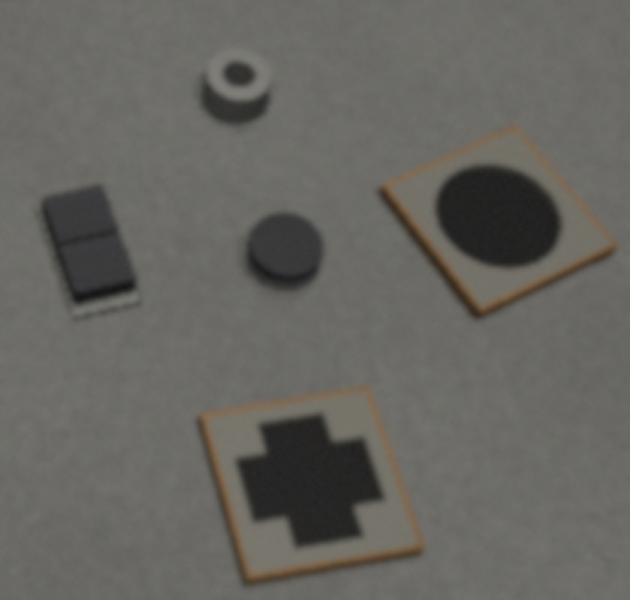

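Run:
```python
from h import *
from bench import eyes,arm
S=eyes.camera_model("scene");W=eyes.camera_model("wrist")
o2=lambda L:np.array(L)/3+[320,140]
o1=lambda L:np.array(L)/[3,2.4]+[90,150]
C={"fc":o2([(515,126),(616,245),(480,313),(382,188)]),"cc":o2([(368,387),(422,550),(248,580),(200,414)]),
"bc":o1([(440,218),(580,210),(590,315),(447,324)]),"pc":o1([(68,415),(220,408),(207,592),(45,600)])}
for k,p in C.items():
    w=toworld(S,p,12)[:,:2]; e=np.roll(w,-1,0)-w
    print(k,w.mean(0).round(1),np.linalg.norm(e,axis=1).round(),np.degrees(np.arctan2(e[:,1],e[:,0])).round(1))
cup=o1([(582,436),(640,462),(613,505),(556,486)])
w=toworld(S,cup,18)[:,:2];d=w[2]-w[0];e=w[3]-w[1];print("cross",w.mean(0).round(1),*[np.degrees(np.arctan2(v[1],v[0])).round(1) for v in (d,e)],np.linalg.norm(d),np.linalg.norm(e))
pad=o2([(42,200),(101,185),(133,284),(76,299)])
w=toworld(S,pad,24)[:,:2];e=np.roll(w,-1,0)-w
print("pad",w.mean(0).round(1),np.linalg.norm(e,axis=1).round(),np.degrees(np.arctan2(e[:,1],e[:,0])).round(1))
print("bear",toworld(S,o2([(238,74)]),30).round(1)); print("filt hole",toworld(S,o1([(201,211)]),78).round(1))
R=cv2.Rodrigues(W["rvec"])[0];print("cam",-R.T@W["tvec"],R[2], arm.read_state()["position"])
```

```text
fc [548.7 349.3] [107. 109. 108. 110.] [   2.3  -86.9 -177.2   92.9]
cc [659.  138.3] [107. 105. 108. 108.] [ -15.3 -104.5  166.    75.4]
bc [463.5 -97.6] [90. 93. 87. 93.] [  70.2  -19.2 -109.7  162.3]
pc [ 546.4 -358.5] [ 87. 131.  85. 130.] [  68.5  -18.9 -111.8  161.7]
cross [ 639. -116.] -4.0 -94.6 53.39397583020296 50.36694272437239
pad [459.1  89.2] [41. 78. 38. 77.] [ 82.2 -11.8 -97.9 170.3]
bear [[384.8 242.   30. ]]
filt hole [[ 378.  -256.1   78. ]]
cam [267.69371078 570.3939323  374.55239731] [-0.27477661  0.09043866 -0.95724535] [197.04219225 593.12145856 231.30041575]
```

Call:
jog_arm([
  [[3.6, 3.4, 0], [0, 0, 0], 8.5],
  [[3.6, 3.4, 0], [0, 0, 0], 8.5],
  [[3.6, 3.4, 0], [0, 0, 0], 8.5],
  [[3.6, 3.4, 0], [0, 0, 0], 8.5],
  [[3.6, 3.4, 0], [0, 0, 0], 8.5],
  [[3.6, 3.4, 0], [0, 0, 0], 8.5],
  [[3.6, 3.4, 0], [0, 0, 0], 8.5],
  [[3.6, 3.4, 0], [0, 0, 0], 8.5],
  [[0, 0, 6], [0, 0, 0], 8.5],
  [[0, 0, 0], [0, 0, 0], 8.5],
])

```text
clock: 2.9
position: [382.7, 241.2, 168.4]
ee_rot: [0.987, -0.161, -0.003, 0.004]
contact_force: [-0.6, -0.5, 0.4]
gripper_width: 85.0
```

```bash
cat >> h.py <<'E'
from scipy.spatial.transform import Rotation as Ro
def rem(st,target,yawx=None):
    """remaining shift in tool axes (cm) to world target (mm); yawx=wanted world angle (deg) of tool y, mod 180"""
    R=Ro.from_quat(st["ee_rot"]).as_matrix()
    d=R.T@(np.array(target)-st["position"])/10
    ang=np.degrees(np.arctan2(R[1,1],R[0,1]))
    print("pos",np.round(st["position"],1),"jaw dir",round(ang,1),"j6",round(st["joints"][5],2),"w",round(st["gripper_width"],1),"F",np.round(st["contact_force"],1),"t",round(st["clock"],2))
    # tilt correction rotvec
    if yawx is None: yawx=ang
    dy=(yawx-ang+90)%180-90
    y=np.radians(ang+dy); Y=np.array([np.cos(y),np.sin(y),0]);Z=np.array([0,0,-1.]);X=np.cross(Y,Z)
    rv=Ro.from_matrix(R.T@np.c_[X,Y,Z]).as_rotvec(degrees=True)
    Rn=np.c_[X,Y,Z]
    print("tool shift cm (now)",d.round(2),"turn deg",rv.round(1),"| shift after the turn",(Rn.T@(np.array(target)-st["position"])/10).round(2))
E
cat > look.py <<'E'
import sys; from h import *
from bench import eyes,arm
st=arm.read_state(); cm=eyes.camera_model("wrist"); im=eyes.get_image("wrist"); cv2.imwrite(f"pics/{sys.argv[1]}.png",im[:,:,::-1])
np.savez(f"pics/{sys.argv[1]}.npz",**cm)
E
python3 look.py w1; python3 -c "
from h import *; from bench import arm; rem(arm.read_state(),[384.5,243,20])"
```

```text
pos [384.4 243.4 171. ] jaw dir -108.4 j6 0.33 w 84.9 F [-0.2  1.3  1.4] t 2.95
tool shift cm (now) [ 0.03 -0.02 15.1 ] turn deg [ 0.2  0.  -0. ] | shift after the turn [ 0.02  0.03 15.1 ]
```

View pics/w1.png

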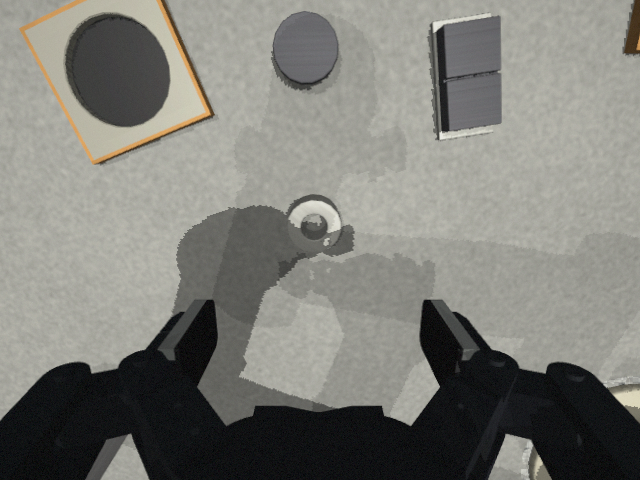

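Run:
```python
from h import *
cm=dict(np.load("pics/w1.npz"));cm["k1"]=float(cm["k1"])
print("bear",toworld(cm,[(314,223)],30).round(1), toworld(cm,[(288,222),(341,222),(314,196),(314,249)],30).round(1))
w=toworld(cm,[(445,21),(501,15),(501,124),(445,131)],24)[:,:2];e=np.roll(w,-1,0)-w
print("pad",w.mean(0),np.linalg.norm(e,axis=1),np.degrees(np.arctan2(e[:,1],e[:,0])))
w=toworld(cm,[(22,29),(160,-9),(212,115),(96,162)],12)[:,:2];print(w, w.mean(0))
print("pocket",toworld(cm,[(118,69)],12),"tin",toworld(cm,[(305,47)],24))
```

```text
bear [[386.1 242.9  30. ]] [[393.8 263.   30. ]
 [379.8 221.5  30. ]
 [407.5 235.7  30. ]
 [364.7 250.2  30. ]]
pad [456.06178935  92.1002805 ] [41.03071311 76.68481118 44.34884488 77.38510409] [-102.24334255  169.66212614   78.7113668   -12.80765443]
[[598.03837504 406.88408701]
 [586.04880725 295.75101315]
 [493.13874609 293.61045323]
 [490.22749547 400.78338381]] [541.86335596 349.2572343 ]
pocket [[548.33985467 349.82277794  12.        ]] tin [[513.64820207 206.88279222  24.        ]]
```

Call:
jog_arm([
  [[0.15, 0, 4], [0, 0, 0], 8.5],
  [[0, 0, 4], [0, 0, 0], 8.5],
  [[0, 0, 4], [0, 0, 0], 8.5],
  [[0, 0, 2.5], [0, 0, 0], 8.5],
  [[0, 0, 1.8], [0, 0, 0], 8.5],
  [[0, 0, 0], [0, 0, 0], 8.5],
  [[0, 0, 0], [0, 0, 0], 4],
  [[0, 0, 0], [0, 0, 0], 4],
  [[0, 0, 0], [0, 0, 0], 4],
  [[0, 0, 0], [0, 0, 0], 4],
])

```text
clock: 4.2
position: [386.2, 243.9, 10.0]
ee_rot: [0.987, -0.159, 0.0, -0.0]
contact_force: [-3.0, -0.9, 10.9]
gripper_width: 43.9
```

Call:
jog_arm([
  [[0, 0, 0], [0, 0, 0], 3.5],
  [[0, 0, 0], [0, 0, 0], 3.5],
  [[0, 0, 0], [0, 0, 0], 3.5],
])

```text
clock: 4.58
position: [386.2, 243.9, 10.0]
ee_rot: [0.987, -0.159, 0.0, -0.0]
contact_force: [-2.5, -1.3, 11.2]
gripper_width: 44.2
```

```bash
python3 -c "
from h import *; from bench import arm; rem(arm.read_state(),[386,243,8])"
```

```text
pos [386.2 243.9  10. ] jaw dir -108.3 j6 0.33 w 44.2 F [-2.5 -1.3 11.2] t 4.58
tool shift cm (now) [0.01 0.1  0.2 ] turn deg [-0.1 -0.  -0. ] | shift after the turn [0.01 0.1  0.2 ]
```

Call:
jog_arm([
  [[0, 0, -1], [0, 0, 0], 3.5],
  [[0, 0, -4], [0, 0, 0], 3.5],
  [[0, 0, -5], [0, 0, 0], 3.5],
  [[0, 0, -3], [0, 0, 0], 3.5],
])

```text
clock: 5.08
position: [386.3, 244.1, 141.1]
ee_rot: [0.987, -0.16, 0.001, -0.002]
contact_force: [1.2, 0.4, -4.1]
gripper_width: 44.0
```

```bash
python3 look.py w2; python3 -c "
from h import *; from bench import arm; rem(arm.read_state(),[463.3,-98,140],-90)"
```

```text
pos [387.9 245.5 144.4] jaw dir -108.3 j6 0.33 w 44.0 F [ 0.6  0.8 -0.2] t 5.12
tool shift cm (now) [17.95 30.24  0.24] turn deg [ -0.5  -0.3 -18.3] | shift after the turn [ 7.54 34.35  0.44]
```

View pics/w2.png

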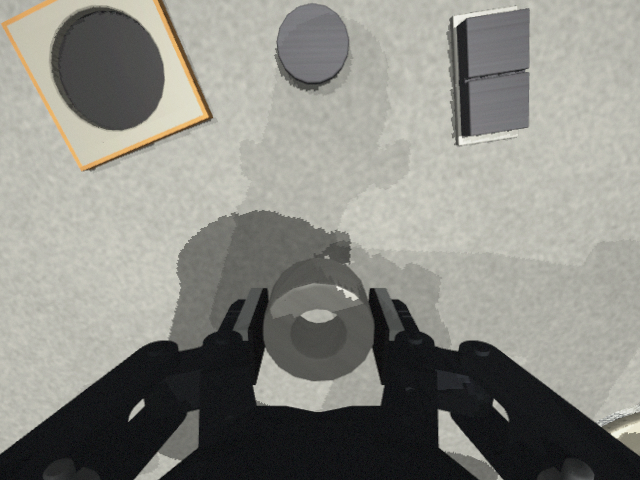

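Call:
jog_arm([
  [[2.56, 4.32, 0], [0, 0, 0], 3.5],
  [[2.56, 4.32, 0], [0, 0, 0], 3.5],
  [[2.56, 4.32, 0], [0, 0, 0], 3.5],
  [[2.56, 4.32, 0], [0, 0, 0], 3.5],
  [[2.56, 4.32, 0], [0, 0, 0], 3.5],
  [[2.56, 4.32, 0], [0, 0, 0], 3.5],
  [[2.56, 4.32, 0], [0, 0, 0], 3.5],
  [[0, 0, 0], [0, 0, 0], 3.5],
  [[0, 0, 0], [0, 0, 0], 3.5],
])

```text
clock: 6.25
position: [459.9, -99.9, 137.8]
ee_rot: [0.987, -0.16, -0.001, -0.0]
contact_force: [0.2, 0.8, -2.1]
gripper_width: 44.0
```

```bash
python3 look.py w3; python3 -c "
from h import *; from bench import arm; rem(arm.read_state(),[463.3,-98,16])"
```

```text
pos [460.1 -99.4 138. ] jaw dir -108.4 j6 1.12 w 44.2 F [-0.   0.3 -3. ] t 6.3
tool shift cm (now) [ 0.27 -0.23 12.2 ] turn deg [ 0.   0.1 -0. ] | shift after the turn [ 0.26 -0.23 12.2 ]
```

View pics/w3.png

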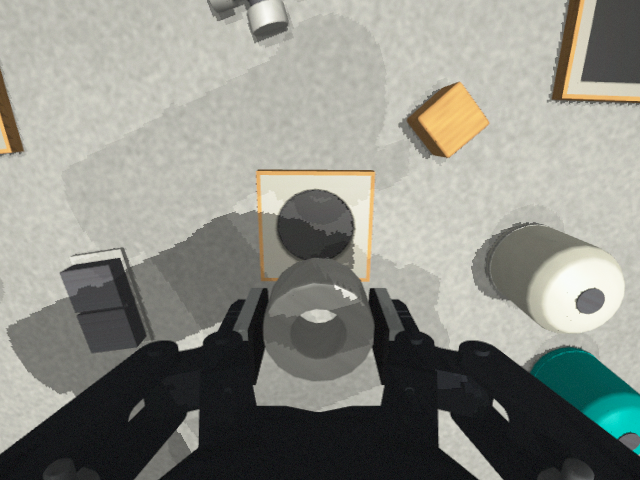

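Run:
```python
from h import *
cm=dict(np.load("pics/w3.npz"));cm["k1"]=float(cm["k1"])
print("pocket",toworld(cm,[(316,222)],12).round(1)); print(toworld(cm,[(258,171),(374,171),(370,281),(261,281)],12).mean(0))
print("filter", toworld(cm,[(590,300)],78).round(1),"box",toworld(cm,[(454,115)],34).round(1))
```

```text
pocket [[ 467.3 -100.1   12. ]]
[462.31415212 -98.20150848  12.        ]
filter [[ 377.6 -257.6   78. ]] box [[ 513.2 -212.8   34. ]]
```

Call:
jog_arm([
  [[0.3, -0.2, 4], [0, 0, 0], 3.5],
  [[0, 0, 4], [0, 0, 0], 3.5],
  [[0, 0, 2], [0, 0, 0], 3.5],
  [[0, 0, 1.2], [0, 0, 0], 3.5],
  [[0, 0, 0.8], [0, 0, 0], 3.5],
  [[0, 0, 0.2], [0, 0, 0], 3.5],
  [[0, 0, 0], [0, 0, 0], 3.5],
])

```text
clock: 7.18
position: [464.7, -98.7, 16.8]
ee_rot: [0.987, -0.16, 0.001, -0.0]
contact_force: [0.4, 0.4, -2.9]
gripper_width: 44.3
```

```bash
python3 -c "
from h import *; from bench import arm; rem(arm.read_state(),[463.3,-98.3,14.5])"
```

```text
pos [464.7 -98.7  16.8] jaw dir -108.4 j6 1.12 w 44.3 F [ 0.4  0.4 -2.9] t 7.17
tool shift cm (now) [-0.14  0.01  0.23] turn deg [-0.  -0.1 -0. ] | shift after the turn [-0.14  0.01  0.23]
```

Call:
jog_arm([
  [[-0.1, 0, 0.2], [0, 0, 0], 3.5],
  [[0, 0, 0], [0, 0, 0], 3.5],
  [[0, 0, 0], [0, 0, 0], 6],
  [[0, 0, 0], [0, 0, 0], 8],
  [[0, 0, 0], [0, 0, 0], 8.5],
  [[0, 0, -2], [0, 0, 0], 8.5],
  [[0, 0, -4], [0, 0, 0], 8.5],
  [[0, 0, -5], [0, 0, 0], 8.5],
  [[0, 0, -3], [0, 0, 0], 8.5],
  [[0, 0, 0], [0, 0, 0], 8.5],
])

```text
clock: 8.43
position: [464.9, -98.4, 157.0]
ee_rot: [0.987, -0.16, 0.003, -0.001]
contact_force: [0.8, -0.4, -0.5]
gripper_width: 84.9
```

```bash
python3 look.py w4; python3 -c "
from h import *; from bench import arm; rem(arm.read_state(),[638.5,-116,150],-4.3)"
```

```text
pos [463.5 -98.4 155.2] jaw dir -108.4 j6 1.12 w 85.0 F [ 0.4  1.3 -1.5] t 8.47
tool shift cm (now) [17.16 -3.85  0.56] turn deg [-0.2 -0.1 75.9] | shift after the turn [  0.44 -17.58   0.52]
```

View pics/w4.png

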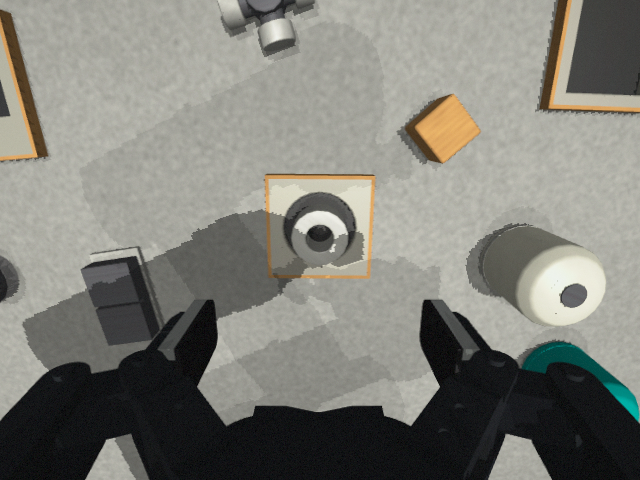

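Run:
```python
from h import *
from bench import arm
cm=dict(np.load("pics/w4.npz"));cm["k1"]=float(cm["k1"])
w=toworld(cm,[(267,176),(374,176),(371,277),(268,277)],12).mean(0); b=toworld(cm,[(320,233),(320,237)],34)
print(w,b); print("filter", toworld(cm,[(573,294)],78).round(1))
rem(arm.read_state(),[378,-257,170])
```

```text
[462.39598525 -98.33860069  12.        ] [[464.48973499 -98.98097569  34.        ]
 [461.3730538  -97.95307705  34.        ]]
filter [[ 378.2 -257.3   78. ]]
pos [463.5 -98.4 155.2] jaw dir -108.4 j6 1.12 w 85.0 F [ 0.4  1.3 -1.5] t 8.47
tool shift cm (now) [-3.11 17.75 -1.51] turn deg [-0.1 -0.1 -0. ] | shift after the turn [-3.11 17.75 -1.48]
```

Bearing is centred in its pocket. Move over the filter.

Call:
jog_arm([
  [[0, 0, -2], [0, 0, 0], 8.5],
  [[-0.78, 4.44, 0], [0, 0, 0], 8.5],
  [[-0.78, 4.44, 0], [0, 0, 0], 8.5],
  [[-0.78, 4.44, 0], [0, 0, 0], 8.5],
  [[-0.78, 4.44, 0], [0, 0, 0], 8.5],
  [[0, 0, 0], [0, 0, 0], 8.5],
  [[0, 0, 0], [0, 0, 0], 8.5],
])

```text
clock: 9.35
position: [377.1, -257.0, 173.2]
ee_rot: [0.987, -0.16, -0.001, -0.0]
contact_force: [1.0, -0.5, -0.7]
gripper_width: 85.2
```

```bash
python3 look.py w5; python3 -c "
from h import *; from bench import arm; rem(arm.read_state(),[378,-257,22])"
```

```text
pos [ 377.5 -256.7  173.5] jaw dir -108.4 j6 1.49 w 85.3 F [-0.2 -0.   0.4] t 9.4
tool shift cm (now) [8.000e-02 1.000e-02 1.515e+01] turn deg [-0.   0.1  0. ] | shift after the turn [5.000e-02 1.000e-02 1.515e+01]
```

View pics/w5.png

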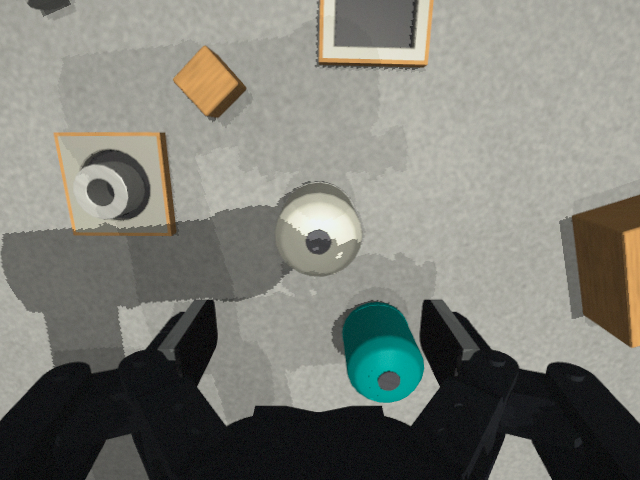

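Call:
jog_arm([
  [[0.05, 0, 4], [0, 0, 0], 8.5],
  [[0, 0, 4], [0, 0, 0], 8.5],
  [[0, 0, 4], [0, 0, 0], 8.5],
  [[0, 0, 2.2], [0, 0, 0], 8.5],
  [[0, 0, 0.9], [0, 0, 0], 8.5],
  [[0, 0, 0], [0, 0, 0], 8.5],
  [[0, 0, 0], [0, 0, 0], 6],
  [[0, 0, 0], [0, 0, 0], 5.6],
  [[0, 0, 0], [0, 0, 0], 5.5],
  [[0, 0, 0], [0, 0, 0], 5.5],
])

```text
clock: 10.65
position: [379.0, -257.6, 24.8]
ee_rot: [0.987, -0.159, 0.001, 0.0]
contact_force: [-1.1, 1.8, 6.1]
gripper_width: 64.1
```

Call:
jog_arm([
  [[0, 0, 0], [0, 0, 0], 5.5],
  [[0, 0, -1], [0, 0, 0], 5.5],
  [[0, 0, -4], [0, 0, 0], 5.5],
  [[0, 0, -5], [0, 0, 0], 5.5],
  [[0, 0, -5], [0, 0, 0], 5.5],
  [[0, 0, -2], [0, 0, 0], 5.5],
  [[0, 0, 0], [0, 0, 0], 5.5],
])

```text
clock: 11.52
position: [378.4, -257.4, 194.9]
ee_rot: [0.987, -0.16, 0.002, -0.0]
contact_force: [0.2, -0.6, -4.0]
gripper_width: 64.5
```

```bash
python3 look.py w6; python3 -c "
from h import *; from bench import arm; rem(arm.read_state(),[548.5,349.5,190]); rem(arm.read_state(),[548.5,349.5,190],87.5)"
```

```text
pos [ 377.4 -257.   193.3] jaw dir -108.4 j6 1.49 w 64.0 F [ 0.1 -0.3 -3.5] t 11.57
tool shift cm (now) [ -2.94 -62.95   0.39] turn deg [-0.1 -0.  -0. ] | shift after the turn [ -2.94 -62.95   0.33]
pos [ 377.4 -257.   193.3] jaw dir -108.4 j6 1.49 w 64.0 F [ 0.1 -0.3 -3.5] t 11.57
tool shift cm (now) [ -2.94 -62.95   0.39] turn deg [ -0.1  -0.  -15.9] | shift after the turn [ 14.45 -61.34   0.33]
```

View pics/w6.png

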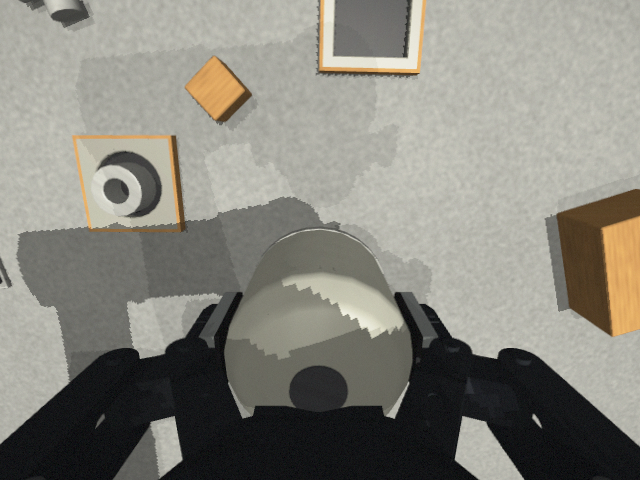

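Call:
jog_arm([
  [[-0.2, -3, 0], [0, 0, 0], 5.5],
  [[-0.23, -4.9, 0], [0, 0, 0], 5.5],
  [[-0.23, -4.9, 0], [0, 0, 0], 5.5],
  [[-0.23, -4.9, 0], [0, 0, 0], 5.5],
  [[-0.23, -4.9, 0], [0, 0, 0], 5.5],
  [[-0.23, -4.9, 0], [0, 0, 0], 5.5],
  [[-0.23, -4.9, 0], [0, 0, 0], 5.5],
  [[-0.23, -4.9, 0], [0, 0, 0], 5.5],
  [[-0.23, -4.9, 0], [0, 0, 0], 5.5],
  [[-0.23, -4.9, 0], [0, 0, 0], 5.5],
])

```text
clock: 12.82
position: [504.0, 197.6, 190.8]
ee_rot: [0.987, -0.16, -0.002, 0.002]
contact_force: [0.5, 0.2, -3.4]
gripper_width: 64.4
```

Call:
jog_arm([
  [[-0.23, -4.9, 0], [0, 0, 0], 5.5],
  [[-0.23, -4.9, 0], [0, 0, 0], 5.5],
  [[-0.2, -4, 0], [0, 0, 0], 5.5],
  [[0, -2.2, 0], [0, 0, 0], 5.5],
  [[0, 0, 0], [0, 0, 0], 5.5],
  [[0, 0, 0], [0, 0, 0], 5.5],
])

```text
clock: 13.58
position: [548.3, 349.6, 191.1]
ee_rot: [0.987, -0.16, -0.001, 0.002]
contact_force: [-0.1, -0.3, -3.1]
gripper_width: 64.3
```

```bash
python3 look.py w7; python3 -c "
from h import *; from bench import arm; rem(arm.read_state(),[548.5,349.5,31])"
```

```text
pos [548.6 349.5 191.9] jaw dir -108.4 j6 0.43 w 64.4 F [-0.7 -0.6 -2.6] t 13.62
tool shift cm (now) [ 0.02 -0.04 16.09] turn deg [ 0.2  0.1 -0. ] | shift after the turn [-0.    0.   16.09]
```

View pics/w7.png

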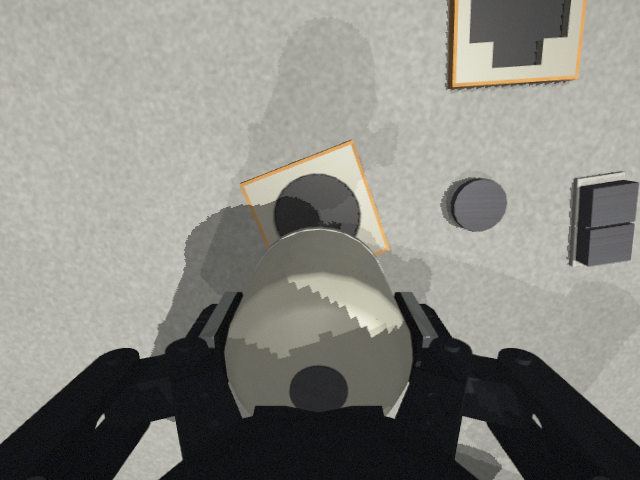

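Run:
```python
from h import *
cm=dict(np.load("pics/w7.npz"));cm["k1"]=float(cm["k1"])
print(toworld(cm,[(275,217),(361,217),(318,174)],12).round(1))
w=toworld(cm,[(241,183),(352,141),(390,250)],12)[:,:2]; print((w[0]+w[2])/2,w)
```

```text
[[559.6 388.4  12. ]
 [533.9 311.5  12. ]
 [584.8 337.3  12. ]]
[546.43972922 350.39473214] [[599.39362593 406.77468812]
 [602.81180031 299.57833357]
 [493.48583251 294.01477616]]
```

Call:
jog_arm([
  [[-0.1, 0, 4], [0, 0, 0], 5.5],
  [[0, 0, 4], [0, 0, 0], 5.5],
  [[0, 0, 4], [0, 0, 0], 5.5],
  [[0, 0, 2.2], [0, 0, 0], 5.5],
  [[0, 0, 1.3], [0, 0, 0], 5.5],
  [[0, 0, 0.4], [0, 0, 0], 5.5],
  [[0, 0, 0], [0, 0, 0], 5.5],
])

```text
clock: 14.5
position: [548.8, 351.2, 35.1]
ee_rot: [0.987, -0.16, 0.0, -0.001]
contact_force: [0.5, 0.2, -2.9]
gripper_width: 64.5
```

Call:
jog_arm([
  [[-0.1, 0.15, 0.3], [0, 0, 0], 5.5],
  [[0, 0, 0.2], [0, 0, 0], 5.5],
  [[0, 0, 0], [0, 0, 0], 5.5],
])

```text
clock: 14.88
position: [546.8, 349.9, 29.4]
ee_rot: [0.987, -0.16, 0.0, -0.0]
contact_force: [-0.1, -0.1, -3.8]
gripper_width: 64.7
```

Call:
jog_arm([
  [[0, 0, 0.05], [0, 0, 0], 5.5],
  [[0, 0, 0], [0, 0, 0], 7.5],
  [[0, 0, 0], [0, 0, 0], 8.5],
  [[0, 0, 0], [0, 0, 0], 8.5],
  [[0, 0, -2], [0, 0, 0], 8.5],
  [[0, 0, -5], [0, 0, 0], 8.5],
  [[0, 0, -5], [0, 0, 0], 8.5],
  [[0, 0, -3], [0, 0, 0], 8.5],
  [[0, 0, 0], [0, 0, 0], 8.5],
])

```text
clock: 16.0
position: [548.2, 351.0, 182.6]
ee_rot: [0.987, -0.16, 0.002, -0.003]
contact_force: [-0.2, -0.2, 0.2]
gripper_width: 84.7
```

```bash
python3 look.py w8; python3 -c "
from h import *; from bench import arm; rem(arm.read_state(),[457,91,150],78)"
```

```text
pos [547.1 350.2 180.2] jaw dir -108.4 j6 0.43 w 84.9 F [ 0.7 -1.  -0.8] t 16.05
tool shift cm (now) [-0.38 27.45  2.94] turn deg [-0.2 -0.1 -6.4] | shift after the turn [-3.43 27.23  3.02]
```

View pics/w8.png

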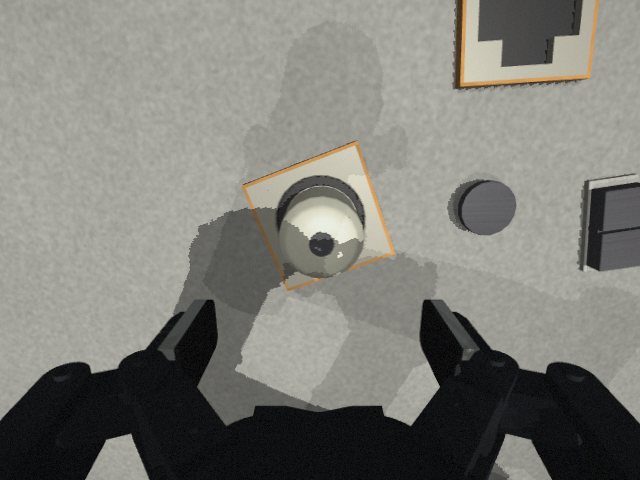

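Call:
jog_arm([
  [[0, 0, 0], [0, 0, -6.4], 8.5],
  [[-0.57, 4.54, 0], [0, 0, 0], 8.5],
  [[-0.57, 4.54, 0], [0, 0, 0], 8.5],
  [[-0.57, 4.54, 0], [0, 0, 0], 8.5],
  [[-0.57, 4.54, 0], [0, 0, 0], 8.5],
  [[-0.57, 4.54, 0], [0, 0, 0], 8.5],
  [[-0.57, 4.54, 0], [0, 0, 0], 8.5],
  [[0, 0, 3], [0, 0, 0], 8.5],
  [[0, 0, 0], [0, 0, 0], 8.5],
  [[0, 0, 0], [0, 0, 0], 8.5],
])

```text
clock: 17.3
position: [457.2, 90.8, 148.9]
ee_rot: [0.995, -0.104, -0.0, 0.0]
contact_force: [0.3, 0.6, 0.8]
gripper_width: 85.2
```

```bash
python3 look.py w9; python3 -c "
from h import *; from bench import arm; rem(arm.read_state(),[457,91,14],78)"
```

```text
pos [457.5  91.1 149.2] jaw dir -101.9 j6 0.82 w 85.1 F [1.  0.7 0.8] t 17.35
tool shift cm (now) [-0.06  0.02 13.52] turn deg [-0.  -0.   0.1] | shift after the turn [-0.05  0.02 13.52]
```

View pics/w9.png

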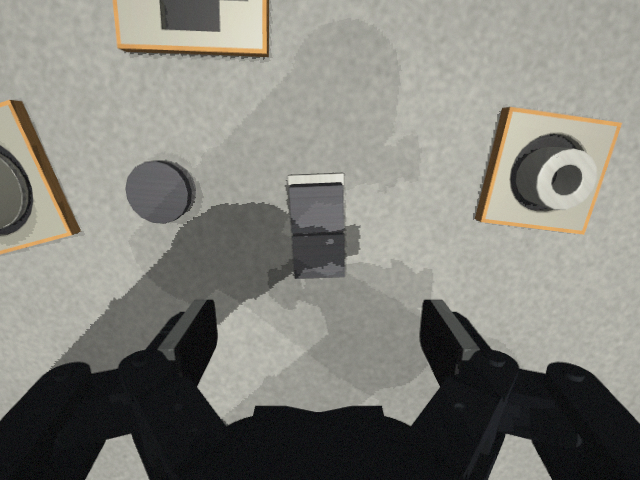

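Run:
```python
from h import *
from bench import arm
cm=dict(np.load("pics/w9.npz"));cm["k1"]=float(cm["k1"])
w=toworld(cm,[(290,185),(343,184),(345,277),(294,278)],24)[:,:2];e=np.roll(w,-1,0)-w
print(w.mean(0),np.linalg.norm(e,axis=1),np.degrees(np.arctan2(e[:,1],e[:,0])))
rem(arm.read_state(),[457,91,8],78)
```

```text
[456.03899626  91.46071327] [40.42982354 76.6207111  42.11932514 76.68355658] [-100.84939959  170.49160943   79.26454173  -10.77189736]
pos [457.5  91.1 149.2] jaw dir -101.9 j6 0.82 w 85.1 F [1.  0.7 0.8] t 17.35
tool shift cm (now) [-0.06  0.02 14.12] turn deg [-0.  -0.   0.1] | shift after the turn [-0.05  0.02 14.12]
```

Pad yaw ≈ −10.6°, centre (456,91.4). Turn −1° and go down.

Call:
jog_arm([
  [[-0.12, 0, 4], [0, 0, -1], 8.5],
  [[0, 0, 4], [0, 0, 0], 8.5],
  [[0, 0, 3], [0, 0, 0], 8.5],
  [[0, 0, 2], [0, 0, 0], 8.5],
  [[0, 0, 1.1], [0, 0, 0], 8.5],
  [[0, 0, 0], [0, 0, 0], 8.5],
  [[0, 0, 0], [0, 0, 0], 6],
  [[0, 0, 0], [0, 0, 0], 4],
  [[0, 0, 0], [0, 0, 0], 3.5],
  [[0, 0, 0], [0, 0, 0], 3],
])

```text
clock: 18.6
position: [456.4, 91.2, 9.0]
ee_rot: [0.995, -0.095, 0.001, -0.001]
contact_force: [-1.9, -0.0, 7.2]
gripper_width: 40.3
```

Call:
jog_arm([
  [[0, 0, 0], [0, 0, 0], 3],
  [[0, 0, 0], [0, 0, 0], 3],
  [[0, 0, 0], [0, 0, 0], 3],
])

```text
clock: 18.98
position: [456.4, 91.2, 9.0]
ee_rot: [0.995, -0.095, 0.001, -0.001]
contact_force: [-1.5, 0.8, 5.8]
gripper_width: 40.8
```

Call:
jog_arm([
  [[0, 0, -1], [0, 0, 0], 3],
  [[0, 0, -4], [0, 0, 0], 3],
  [[0, 0, -5], [0, 0, 0], 3],
  [[0, 0, -4], [0, 0, 8], 3],
  [[0, 0, 0], [0, 0, 0], 3],
])

```text
clock: 19.6
position: [457.2, 91.6, 151.2]
ee_rot: [0.986, -0.165, 0.003, -0.003]
contact_force: [0.8, 0.4, -4.5]
gripper_width: 40.8
```

```bash
python3 -c "
from h import *; from bench import arm; rem(arm.read_state(),[546.2,-359.5,150],-108.7)"
```

```text
pos [457.2  91.6 151.2] jaw dir -109.0 j6 0.69 w 40.8 F [ 0.8  0.4 -4.5] t 19.6
tool shift cm (now) [23.08 39.76 -0.  ] turn deg [-0.3 -0.3 -0.3] | shift after the turn [22.89 39.87  0.12]
```

Call:
jog_arm([
  [[2.29, 3.98, 0], [0, 0, 0], 3],
  [[2.29, 3.98, 0], [0, 0, 0], 3],
  [[2.29, 3.98, 0], [0, 0, 0], 3],
  [[2.29, 3.98, 0], [0, 0, 0], 3],
  [[2.29, 3.98, 0], [0, 0, 0], 3],
  [[2.29, 3.98, 0], [0, 0, 0], 3],
  [[2.29, 3.98, 0], [0, 0, 0], 3],
  [[2.29, 3.98, 0], [0, 0, 0], 3],
  [[2.29, 3.98, 0], [0, 0, 0], 3],
  [[2.29, 3.98, 0], [0, 0, 0], 3],
])

```text
clock: 20.85
position: [541.5, -360.8, 145.1]
ee_rot: [0.986, -0.165, -0.002, -0.001]
contact_force: [0.7, 0.5, -3.3]
gripper_width: 40.6
```

Call:
jog_arm([
  [[0, 0, 0], [0, 0, 0], 3],
  [[0, 0, 0], [0, 0, 0], 3],
])

```text
clock: 21.1
position: [541.3, -359.4, 145.5]
ee_rot: [0.986, -0.165, -0.002, -0.001]
contact_force: [-0.2, 1.1, -3.6]
gripper_width: 40.8
```

```bash
python3 look.py w10; python3 -c "
from h import *; from bench import arm; rem(arm.read_state(),[546.2,-359.5,15],-108.7)"
```

```text
pos [ 541.7 -359.   146.2] jaw dir -109.0 j6 1.58 w 40.4 F [ 0.2 -0.  -2.6] t 21.15
tool shift cm (now) [ 0.48 -0.09 13.11] turn deg [-0.   0.2 -0.3] | shift after the turn [ 0.44 -0.1  13.12]
```

View pics/w10.png

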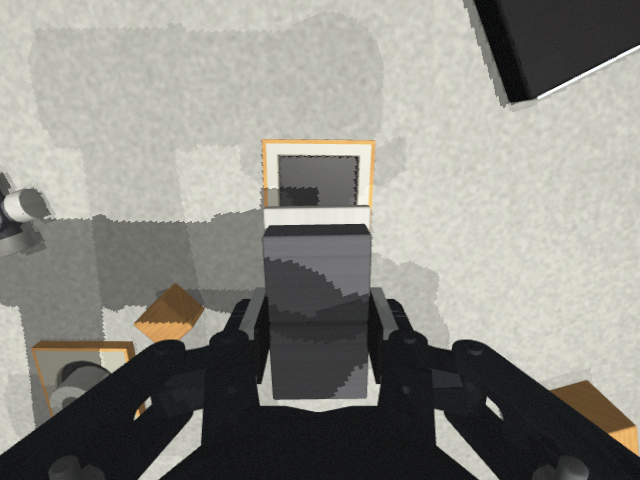

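Run:
```python
from h import *
cm=dict(np.load("pics/w10.npz"));cm["k1"]=float(cm["k1"])
w=toworld(cm,[(263,140),(375,140)],12)[:,:2];e=w[1]-w[0];a=np.arctan2(e[1],e[0]);n=np.array([-np.sin(a),np.cos(a)])
print(w,np.linalg.norm(e),np.degrees(a),w.mean(0)-65*n,w.mean(0)+65*n)
```

```text
[[ 620.35984504 -341.63238409]
 [ 592.67974478 -422.08722802]] 85.0833113037654 -108.98553110310549 [ 545.05574544 -360.71339685] [ 667.98384439 -403.00621526]
```

Call:
jog_arm([
  [[0.4, 0, 4], [0, 0, 0], 3],
  [[0, 0, 4], [0, 0, 0], 3],
  [[0, 0, 2], [0, 0, 0], 3],
  [[0, 0, 1.4], [0, 0, 0], 3],
  [[0, 0, 0.9], [0, 0, 0], 3],
  [[0, 0, 0.4], [0, 0, 0], 3],
  [[0, 0, 0], [0, 0, 0], 3],
])

```text
clock: 22.02
position: [546.9, -361.5, 21.3]
ee_rot: [0.986, -0.165, 0.0, 0.0]
contact_force: [0.4, -0.1, -3.1]
gripper_width: 40.7
```

Call:
jog_arm([
  [[-0.15, -0.08, 0.4], [0, 0, 0], 3],
  [[0, 0, 0.3], [0, 0, 0], 3],
  [[0, 0, 0], [0, 0, 0], 3],
  [[0, 0, 0], [0, 0, 0], 3],
])

```text
clock: 22.52
position: [545.5, -360.2, 13.9]
ee_rot: [0.986, -0.165, 0.0, 0.0]
contact_force: [-0.5, 0.3, -3.4]
gripper_width: 40.4
```

Call:
jog_arm([
  [[0, 0, 0.05], [0, 0, 0], 3],
  [[0, 0, 0], [0, 0, 0], 6],
  [[0, 0, 0], [0, 0, 0], 8.5],
  [[0, 0, 0], [0, 0, 0], 8.5],
  [[0, 0, -2], [0, 0, 0], 8.5],
  [[0, 0, -4], [0, 0, 0], 8.5],
  [[0, 0, -5], [0, 0, 0], 8.5],
  [[0, 0, -3], [0, 0, 0], 8.5],
  [[0, 0, 0], [0, 0, 0], 8.5],
])

```text
clock: 23.65
position: [547.1, -361.0, 157.2]
ee_rot: [0.986, -0.165, 0.004, 0.001]
contact_force: [-0.1, -0.5, 0.0]
gripper_width: 85.2
```

```bash
python3 look.py w11; python3 -c "
from h import *; from bench import arm; rem(arm.read_state(),[638.5,-115.5,150],85.7)"
```

```text
pos [ 545.9 -360.2  154.7] jaw dir -109.0 j6 1.58 w 85.0 F [-0.4  0.4 -1.1] t 23.7
tool shift cm (now) [  0.79 -26.15   0.48] turn deg [  0.   -0.2 -14.7] | shift after the turn [  7.4  -25.1    0.47]
```

View pics/w11.png

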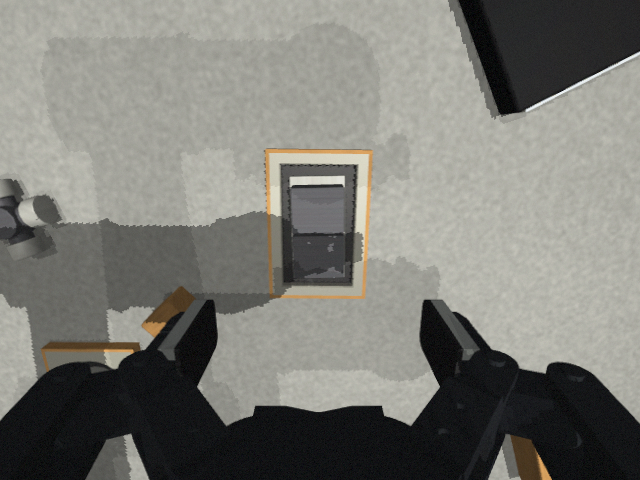

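Pad lies in its pocket with margin all round. Next the cross.

Call:
jog_arm([
  [[0, 0, 0], [0, 0, -7.35], 8.5],
  [[0, 0, 0], [0, 0, -7.35], 8.5],
  [[1.23, -4.18, 0], [0, 0, 0], 8.5],
  [[1.23, -4.18, 0], [0, 0, 0], 8.5],
  [[1.23, -4.18, 0], [0, 0, 0], 8.5],
  [[1.23, -4.18, 0], [0, 0, 0], 8.5],
  [[1.23, -4.18, 0], [0, 0, 0], 8.5],
  [[1.23, -4.18, 0], [0, 0, 0], 8.5],
  [[0, 0, 0], [0, 0, 0], 8.5],
  [[0, 0, 0], [0, 0, 0], 8.5],
])

```text
clock: 24.95
position: [637.0, -115.5, 151.8]
ee_rot: [0.999, -0.037, -0.001, 0.0]
contact_force: [0.2, -0.2, 1.3]
gripper_width: 84.9
```

```bash
python3 look.py w12; python3 -c "
from h import *; from bench import arm; rem(arm.read_state(),[638.5,-115.5,8],85.7)"
```

```text
pos [ 637.  -116.1  152.2] jaw dir -94.3 j6 1.43 w 85.0 F [ 0.5 -0.7  0.2] t 25.0
tool shift cm (now) [ 0.18 -0.07 14.42] turn deg [ 0.   0.1 -0. ] | shift after the turn [ 0.15 -0.07 14.42]
```

View pics/w12.png

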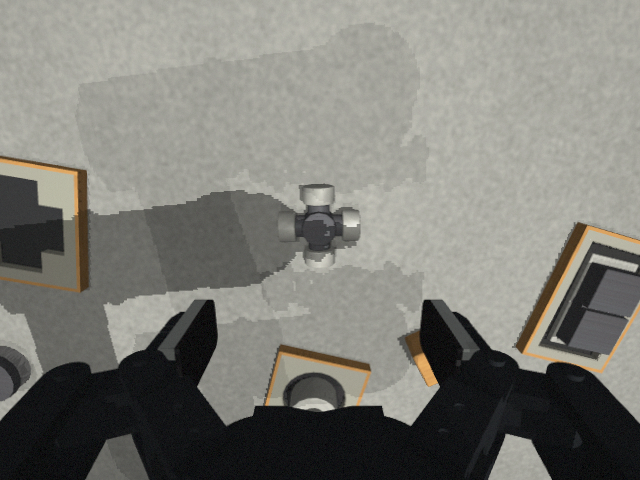

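```bash
python3 - <<'E'
from h import *
from bench import arm
cm=dict(np.load("pics/w12.npz"));cm["k1"]=float(cm["k1"])
w=toworld(cm,[(278,226),(361,224),(317.5,185),(320,267)],13)[:,:2]
e=w[1]-w[0];f=w[3]-w[2]
print(w.mean(0),(w[0]+w[1])/2,w,np.degrees(np.arctan2(e[1],e[0])),np.degrees(np.arctan2(f[1],f[0])),np.linalg.norm(e))
rem(arm.read_state(),[638,-115.8,4],84)
E
python3 -c "
import cv2;a=cv2.imread('pics/w12.png');cv2.imwrite('pics/c12.png',cv2.resize(a[170:290,250:390],None,fx=5,fy=5,interpolation=2))"
```

```text
[ 637.05038282 -116.08201535] [ 638.07406121 -116.4383348 ] [[ 639.77529544  -82.02677223]
 [ 636.37282697 -150.84989736]
 [ 671.25376653 -117.27915018]
 [ 600.79964234 -114.17224162]] -92.83027676596927 177.47498825610234 68.90717919496966
pos [ 637.  -116.1  152.2] jaw dir -94.3 j6 1.43 w 85.0 F [ 0.5 -0.7  0.2] t 25.0
tool shift cm (now) [ 0.13 -0.04 14.82] turn deg [0.  0.1 1.7] | shift after the turn [ 0.1  -0.04 14.82]
```

View pics/c12.png

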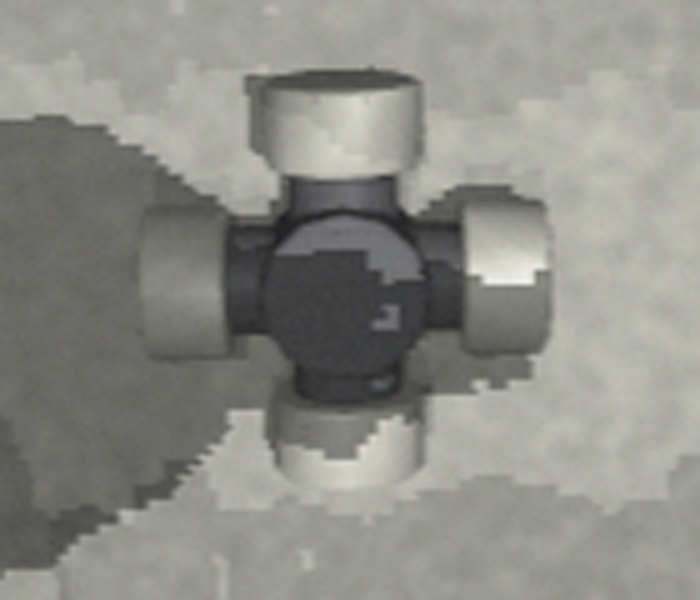

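Call:
jog_arm([
  [[0.1, 0, 4], [0, 0, -1.2], 8.5],
  [[0, 0, 4], [0, 0, 0], 8.5],
  [[0, 0, 3], [0, 0, 0], 8.5],
  [[0, 0, 2], [0, 0, 0], 8.5],
  [[0, 0, 1.3], [0, 0, 0], 8.5],
  [[0, 0, 0.5], [0, 0, 0], 8.5],
  [[0, 0, 0], [0, 0, 0], 8.5],
  [[0, 0, 0], [0, 0, 0], 6.5],
  [[0, 0, 0], [0, 0, 0], 6],
  [[0, 0, 0], [0, 0, 0], 5.5],
])

```text
clock: 26.25
position: [639.9, -115.6, 7.0]
ee_rot: [1.0, -0.027, 0.001, 0.0]
contact_force: [-0.4, 0.6, 6.3]
gripper_width: 63.9
```

Call:
jog_arm([
  [[0, 0, 0], [0, 0, 0], 5.5],
  [[0, 0, 0], [0, 0, 0], 5.5],
])

```text
clock: 26.5
position: [639.9, -115.6, 7.0]
ee_rot: [1.0, -0.027, 0.001, 0.0]
contact_force: [-0.4, 0.4, 6.1]
gripper_width: 64.3
```

Call:
jog_arm([
  [[0, 0, -1], [0, 0, 0], 5.5],
  [[0, 0, -4], [0, 0, 0], 5.5],
  [[0, 0, -5], [0, 0, 5.8], 5.5],
  [[0, 0, -4.5], [0, 0, 5.8], 5.5],
  [[0, 0, 0], [0, 0, 0], 5.5],
])

```text
clock: 27.12
position: [641.0, -115.6, 155.1]
ee_rot: [0.992, -0.128, 0.004, -0.001]
contact_force: [-0.3, 0.3, -2.7]
gripper_width: 64.0
```

```bash
python3 -c "
from h import *; from bench import arm; rem(arm.read_state(),[659.3,138.5,150],-104.8)"
```

```text
pos [ 641.  -115.6  155.1] jaw dir -104.7 j6 1.24 w 64.0 F [-0.3  0.3 -2.7] t 27.12
tool shift cm (now) [ -4.66 -25.05   0.52] turn deg [-0.1 -0.5  0.1] | shift after the turn [ -4.72 -25.04   0.51]
```

Call:
jog_arm([
  [[-0.78, -4.17, 0], [0, 0, 0], 5.5],
  [[-0.78, -4.17, 0], [0, 0, 0], 5.5],
  [[-0.78, -4.17, 0], [0, 0, 0], 5.5],
  [[-0.78, -4.17, 0], [0, 0, 0], 5.5],
  [[-0.78, -4.17, 0], [0, 0, 0], 5.5],
  [[-0.78, -4.17, 0], [0, 0, 0], 5.5],
  [[0, 0, 0], [0, 0, 0], 5.5],
  [[0, 0, 0], [0, 0, 0], 5.5],
])

```text
clock: 28.12
position: [655.8, 137.9, 148.7]
ee_rot: [0.992, -0.128, -0.002, 0.001]
contact_force: [-0.4, -0.3, -1.6]
gripper_width: 64.4
```

```bash
python3 look.py w13; python3 -c "
from h import *; from bench import arm; rem(arm.read_state(),[659.3,138.5,11],-104.8)"
```

```text
pos [656.1 137.4 149.1] jaw dir -104.7 j6 0.87 w 64.5 F [-0.2  0.  -1.9] t 28.18
tool shift cm (now) [ 0.32 -0.21 13.81] turn deg [0.1 0.1 0.1] | shift after the turn [ 0.28 -0.19 13.81]
```

View pics/w13.png

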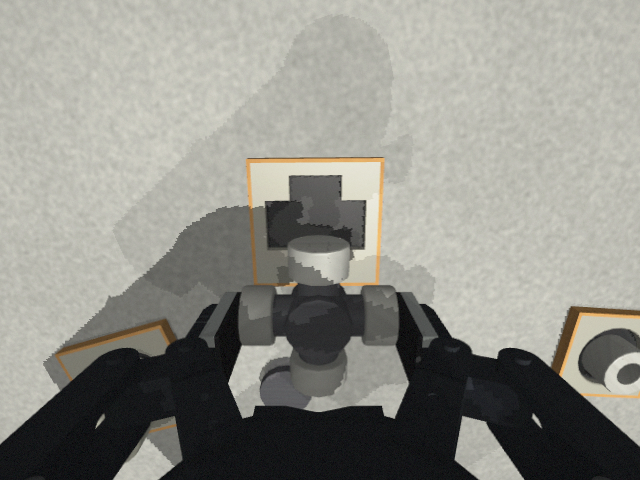

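Run:
```python
from h import *
from bench import arm
cm=dict(np.load("pics/w13.npz"));cm["k1"]=float(cm["k1"])
w=toworld(cm,[(247,159),(384,158),(378,285),(253,285)],12)[:,:2];e=w[1]-w[0]
print(w.mean(0),np.degrees(np.arctan2(e[1],e[0])),np.linalg.norm(np.roll(w,-1,0)-w,axis=1))
rem(arm.read_state(),[660.5,138.3,20],-104.8)
```

```text
[657.85842453 139.78088227] -104.24321758160373 [106.8695858  107.84271682 108.60830307 106.98915672]
pos [656.1 137.4 149.1] jaw dir -104.7 j6 0.87 w 64.5 F [-0.2  0.  -1.9] t 28.18
tool shift cm (now) [ 0.44 -0.22 12.91] turn deg [0.1 0.1 0.1] | shift after the turn [ 0.41 -0.21 12.91]
```

Call:
jog_arm([
  [[0.3, -0.2, 4], [0, 0, 0], 5.5],
  [[0, 0, 4], [0, 0, 0], 5.5],
  [[0, 0, 2], [0, 0, 0], 5.5],
  [[0, 0, 1.5], [0, 0, 0], 5.5],
  [[0, 0, 1], [0, 0, 0], 5.5],
  [[0, 0, 0.2], [0, 0, 0], 5.5],
  [[0, 0, 0], [0, 0, 0], 5.5],
  [[0, 0, 0], [0, 0, 0], 5.5],
])

```text
clock: 29.18
position: [660.9, 139.7, 24.3]
ee_rot: [0.992, -0.128, 0.001, -0.0]
contact_force: [0.3, -0.4, -1.6]
gripper_width: 64.6
```

Call:
jog_arm([
  [[-0.05, 0.1, 0.6], [0, 0, 0], 5.5],
  [[0, 0, 0.3], [0, 0, 0], 5.5],
  [[0, 0, 0.2], [0, 0, 0], 5.5],
  [[0, 0, 0], [0, 0, 0], 5.5],
  [[0, 0, 0], [0, 0, 0], 5.5],
])

```text
clock: 29.8
position: [659.7, 138.7, 12.4]
ee_rot: [0.992, -0.128, 0.0, -0.0]
contact_force: [-0.3, -0.1, -3.2]
gripper_width: 64.4
```

Call:
jog_arm([
  [[0, 0, 0.1], [0, 0, 0], 5.5],
  [[0, 0, 0], [0, 0, 0], 5.5],
  [[0, 0, 0], [0, 0, 0], 7.5],
  [[0, 0, 0], [0, 0, 0], 8.5],
  [[0, 0, 0], [0, 0, 0], 8.5],
  [[0, 0, -2], [0, 0, 0], 8.5],
  [[0, 0, -4], [0, 0, 0], 8.5],
  [[0, 0, -5], [0, 0, 0], 8.5],
  [[0, 0, -4], [0, 0, 0], 8.5],
  [[0, 0, 0], [0, 0, 0], 8.5],
])

```text
clock: 31.05
position: [661.9, 139.3, 166.5]
ee_rot: [0.992, -0.127, 0.004, -0.002]
contact_force: [0.6, 0.1, -0.9]
gripper_width: 85.0
```

```bash
python3 look.py w14
python3 - <<'E'
from bench import eyes
from h import *
a=eyes.get_image("scene")[:,:,::-1];b=eyes.get_image("side")[:,:,::-1]
cv2.imwrite("pics/s14.png",a);cv2.imwrite("pics/d14.png",cv2.resize(b[130:370,200:520],None,fx=2.5,fy=2.5,interpolation=2))
E
```

```text
(no output)
```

View pics/w14.png

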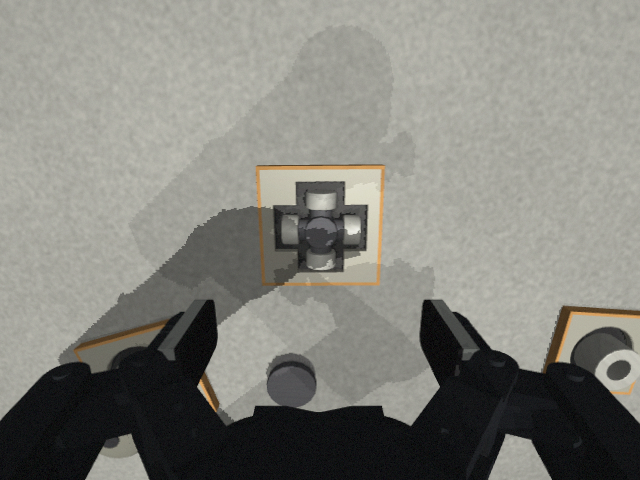

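View pics/d14.png

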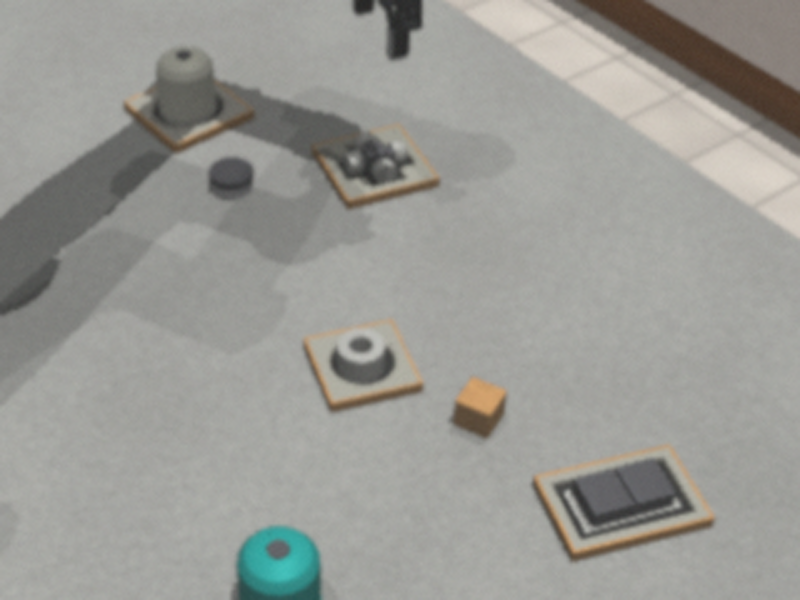

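View pics/s14.png

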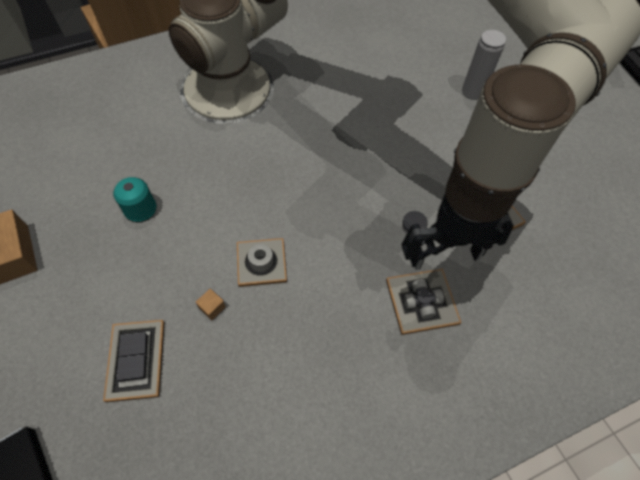

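Run:
```python
from h import *
def L(n):
    cm=dict(np.load(f"pics/{n}.npz"));cm["k1"]=float(cm["k1"]);return cm
print("filter",toworld(L("w8"),[(321,244)],82).round(1))
print("cross",toworld(L("w14"),[(320,233)],30).round(1),"carton",toworld(L("w14"),[(257,167),(384,166),(380,285),(262,285)],12).mean(0).round(1))
print("pad",toworld(L("w11"),[(291,186),(343,186),(344,278),(292,278)],28).mean(0).round(1),"carton",toworld(L("w11"),[(266,150),(372,151),(365,297),(269,297)],12).mean(0).round(1))
from bench import arm
s=arm.read_state();print(abs(s["joint_vel"]).max(),s["gripper_width"]);arm.job_done()
```

```text
filter [[545.5 350.9  82. ]]
cross [[658.2 139.9  30. ]] carton [657.2 139.5  12. ]
pad [ 545.2 -359.3   28. ] carton [ 545.5 -359.9   12. ]
0.01882693048054829 85.30861145532437
the job is handed in; nothing more can be done
```

All four parts are in their own cartons and the job is handed in, after about 31 s of the 120 s. I picked each part up with jaw grasps above foam height, placed it a millimetre or less above the pocket floor, let go and backed off.

**Placement:** from the wrist pictures, each part's centre was about 1–3 mm from its pocket centre (the limit is 14 mm):

| Part | Distance from pocket centre |
|---|---|
| Bearing | about 1–2 mm |
| Filter | about 2–3 mm (no pocket measurement in the same picture) |
| Pad | under 1 mm |
| Cross | about 1 mm |

**Seating:** the final views show every part upright inside its pocket. I judged depth and level from the pictures and from the height at which each part was let go; they were not measured directly.

**Left alone:** the grease tin, small box and turquoise can show no movement in the last pictures. Forces stayed low, at most about 11 N while gripping, and none of the checks failed. The gripper was open and well above the cartons at the end.

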